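Clamp the ring mandrel in its holding fixture

TASK

Clamp the ring mandrel: with the fingers, push the swung-aside clamp strap round until it stops square across the mandrel, and only then push the cam lever fully down onto the strap. This is pushing work only: do not pick up or carry anything, leave the mandrel lying in its bed, and do not disturb the cup, the pliers or the wooden ring clamp beside it on the bench top.

Things in the scene. Friction and masses are not known exactly. Their poses are not given: they have to be found in the camera images.
- fixture: fixed steel holding fixture, base plate 90 x 90 x 10 mm. Origin on the bench under the plate; x points roughly away from the robot (yaw -0.5 to 0.1 rad). The mandrel bed runs along its y axis at x = -10 mm: floor 14 mm above the bench, rails 80 mm long with tops at 22 mm. The strap's upright pivot is at x = +32, y = 0; a stop pin beside the closed strap at x = +12, y = +14, top at 54 mm
- strap_pivot (a point): point on the upright pivot axis of the clamp strap, at mid-height of the strap (50 mm above the bench)
- strap_end (a point): point on the strap's centre line near its free end, 98 mm from the pivot axis, at mid-height of the strap. The strap is a steel bar 126 mm long, 20 mm wide, 16 mm thick, its underside 42 mm and its top 58 mm above the bench, its free end 112 mm from the pivot axis. It turns level, about the upright pivot only
- strap (a joint): angle of the clamp strap, rad: 0 = fully open, the strap pointing along the fixture's -y (to the robot's right); it grows as the strap swings clockwise seen from above, to its stop at 1.571, where it points along the fixture's -x (toward the robot), square across the mandrel. Stays where it is left; needs about 1 to 2 N at the free end
- cam_axis (a point): hinge axis of the cam lever, on top of the strap, 42 mm from the strap's pivot axis, 68 mm above the bench. The hinge axis lies level, across the strap; it travels with the strap
- lever_pad (a point): centre of the upper face of the black thumb pad (24 x 18 x 8 mm) at the end of the cam lever, 46 mm from the lever's hinge axis; the lever's end is 58 mm from it. It lies in the strap's vertical plane and points toward the strap's free end. Open, it leans up about 54 degrees, end up to 119 mm above the bench; down, it lies level along the strap with the pad's upper face 72 mm above the bench
- cam (a joint): angle of the cam lever, rad: 0 = fully up (54 degrees above the strap), grows as it is pushed down, to its stop at 0.95, level along the strap. Stays where it is left; needs about 2 to 4 N on the pad. It drives the shoe down 7 mm
- shoe: small sprung brass shoe, 14 x 18 mm, under the strap 42 mm from the pivot axis, origin at its underside; pushed down by the cam lever, it presses on the mandrel with a few N when the strap is across and the lever is down
- ring_mandrel: loose tapered steel ring mandrel, 213 mm long, 21 mm thick at most, lying in the bed along the fixture's y, sticking out at both ends; its top is at most 36 mm above the bench. Origin at the middle of its underside
- crucible_cup: bystander: small pale clay cup, 47 mm wide, 44 mm high, standing to the right of the fixture; origin under its centre
- pliers: bystander: pliers lying flat to the right, beyond the cup, 127 x 50 x 11 mm; origin at the centre of the underside
- ring_clamp: bystander: dark wooden ring clamp on the bench top, farthest to the right, 57 x 168 x 40 mm; origin at the centre of the underside
Things that resemble listed ones, but are neither listed nor needed, are in the scene too. Of the things that look like the fixture, the larger one is meant.

How it is judged (in metres and radians):
On the way, in this order (a step that is already met when the one before it is completed fails the run):
1. the strap is square across the mandrel, against its stop, with the lever still up (value of joint strap above 1.48 rad and value of joint cam below 0.5 rad), for 0.2 s.
2. the cam lever is fully down, with the strap still across (value of joint strap above 1.46 rad and value of joint cam above 0.86 rad), for 0.2 s.
At the end, for the whole second after the job is handed in: the strap within 0.11 rad of its stop across the mandrel, the cam lever within 0.09 rad of fully down, the shoe pressing on the mandrel with more than 1 N, and the mandrel at rest within 20 mm of where it lay (all of step 2 and contact force between shoe and ring_mandrel above 1 N and distance of ring_mandrel from where it was at the start of the episode below 0.02 m and linear speed of ring_mandrel below 0.01 m/s); the robot touches nothing.
It fails at once if the lever is pushed down before the strap is across (value of joint cam above 0.6 rad and value of joint strap below 1.4 rad).
It fails at once if the mandrel is lifted or shoved out of its place (height (world z) of ring_mandrel above 0.026 m or distance of ring_mandrel from where it was at the start of the episode above 0.025 m).
It fails at once if the cup, the pliers or the ring clamp is disturbed (distance of any of crucible_cup, pliers, ring_clamp from where it was at the start of the episode above 0.02 m).
It also fails if it takes over 43 s, if anything falls off the work surface, if the arm or the gripper's body presses on something with over 40 N, if the wrist force passes 120 N, or if a joint passes its speed limit or range.

ROBOT

A 6-joint arm with a two-finger parallel gripper is mounted at the origin on a cart in front of the work surface, level with it; the furniture and walls round the work are solid. World frame = base frame: x ahead of the robot, y to its left, z up, the work surface at z = 0. Lengths are in m, angles in degrees, forces in N, time in s.
With the tool pointing down it reaches from about 0.4 to 0.825 m from the base axis. Payload 7 kg.
Tool frame: the origin (TCP) lies at the centre of the arm's flange, where the gripper is bolted on; the fingertips stand 178 mm ahead of it and the grasp point (between the pads) lies ahead of it (ctrl.grip_depth is the z of the grasp point in the tool frame, in m); z points along the fingers, x is the direction in which the jaws open and shut, and the axes are right-handed (so a half turn about z gives the same grasp; the last joint's range is limited). The gripper opens to 88 mm and grips with 3 to 60 N. Pads are 19 mm wide; open, the fingers measure 130 mm over their backs; the gripper's body (78 mm by 193 mm) begins 47 mm behind the grasp point.
Start: joints at [86.236, 20.546, 0.682, 0, -70.136, -16.507], TCP at [0.234, 0.633, 0.405] pointing down, gripper open.
Joint ranges: [-176.03, 176.03], [-82.01, 121.73], [-58.28, 71.71], [-173.87, 95.51], [-174.79, -0.11], [-173.66, 173.66]. Speed limits (degrees/s): [136.94, 136.94, 172.46, 180, 180, 180].

INTERFACE

Orientations are given as [roll, pitch, yaw] about the fixed x, y, z axes, in that order (R = Rz(yaw) Ry(pitch) Rx(roll)).
In Python, from plant import ctrl gives the robot as it stands.
- The arm moves only by the tool carry_out, never from a script. Its arguments are lists of equal length, an entry for each row: "linear": the shift along the tool's x, y, z in cm, a list of three; "twist": the turn about the tool's z in degrees. In form: {"linear": [[tx, ty, tz], ...], "twist": [twist, ...]}. A call has 1 to 12 rows; each row is the pose to reach, as a shift and turn from the pose measured when the call began, along the tool's axes at that moment; what a row does not reach only later rows make up. A row lasts 1/12 s, in which the tool goes at most 41.7 mm and 7.16 degrees, less where a joint would pass 70% of its speed; a pose out of reach is approached as far as the arm can. A call with a gripper value outside its range is refused whole. "fingers" is the gripper's target within -1 to 1 (fully open at 1, half-way at 0, shut at -1), set as the call begins (left out, the last holds). The fingers move at their own pace and stop on an object; the grip force is fixed at half the most. Time passes only in rows, so rows that repeat a pose let the fingers close. It gives the time, the measured TCP pose, the force and the opening at its end, in the units of the state.
- ctrl.get_obs(): the state, without advancing time (a new reading comes with each control period).
- ctrl.snapshot(name): name is "side" or "top"; returns the picture (480x640x3 uint8, blue, green, red); there is no depth.
- ctrl.camera_params(name): a dict with "fovy" (degrees; the focal length in pixels is half the picture's height over the tangent of half this angle, whatever the lens; pixels are square), "cx", "cy" (the principal point, pixels), "eye" and "rotation" of the camera in the world. Camera axes: x right, y down, z forward; pixel columns grow to the right and rows downward; lengths in m; the calibration is good to about 2 mm. A picture is of the moment at which its call begins. camera_params takes no time and is no camera call.
- ctrl.close_job(): hands the job in, once; it reports no verdict.
The state is a dict: "clock": time; "joint_pos": joint angles; "qvel": joint speeds; "tau": joint torques, N m; "tool_pos": TCP position; "orientation": TCP orientation; "force": force on the tool from outside, world axes, zero at the start; "moment": the same for the moment, N m; "opening": finger opening in m.
Only numpy, scipy, OpenCV 4.12 (cv2) and the standard library are available. Lean on these libraries where they do the work, as an engineer would, in place of code of your own. Each camera call takes 0.05 s, during which the arm holds its last target.

## Working session

There is one attempt and no reset: what is moved stays moved. The work goes in short steps, Python scripts to look and compute and a tool call to move; the robot and the scene stay as the last step left them, time stands still between calls to the robot, and variables do not carry over. Pictures are saved under pics/ and viewed, and the job is handed in when it is done.

Besides the shell and the picture viewer there is one more tool, called in YAML: its name, and indented under it one key for each argument. carry_out: Moves the arm, as the interface text tells. Its arguments: {"type":"object","properties":{"linear":{"type":"array","items":{"type":"array","items":{"type":"number"}}},"twist":{"type":"array","items":{"type":"number"}},"fingers":{"type":"number"}},"required":["linear","twist"]}

```bash
mkdir -p pics; python3 - <<'E'
from plant import ctrl
import cv2
for n in("side","top"):
    cv2.imwrite(f"pics/{n}0.png",ctrl.snapshot(n)); print(n,ctrl.camera_params(n))
o=ctrl.get_obs(); print(o, ctrl.grip_depth)
E
```

```text
side {'fovy': 44.71447684934654, 'cx': 321.7177741610401, 'cy': 221.39421074800822, 'eye': array([-0.07653781, -0.87229079,  0.75986282]), 'rotation': array([-115.86714283,    0.74405111,  -28.14127998])}
top {'fovy': 44.42048620309701, 'cx': 314.81341744961685, 'cy': 239.7977808511315, 'eye': array([0.49116465, 0.35386452, 1.34942924]), 'rotation': array([-176.53017062,    0.67710562,  -91.60141919])}
{'clock': 0.1, 'joint_pos': array([ 8.62364964e+01,  2.05875676e+01,  6.40937709e-01, -1.69295947e-02,
       -7.01353633e+01, -1.65070679e+01]), 'qvel': array([-0.03885627, -0.11355369,  0.10334461,  0.16298187, -0.01417931,
        0.17861563]), 'tau': array([-8.14312807e-04, -5.84162879e+01,  2.93752849e+01,  7.01546788e+00,
        1.01720323e-02, -4.87696207e-05]), 'tool_pos': array([0.23380083, 0.63304818, 0.4038306 ]), 'orientation': array([-1.79991961e+02, -8.31363343e-02, -1.10276341e+02]), 'force': array([-0.89117131, -0.49496854, -0.46949286]), 'moment': array([ 0.01554836, -0.0592335 ,  0.05650797]), 'opening': 0.08746284439720145} 0.1593
```

View pics/side0.png

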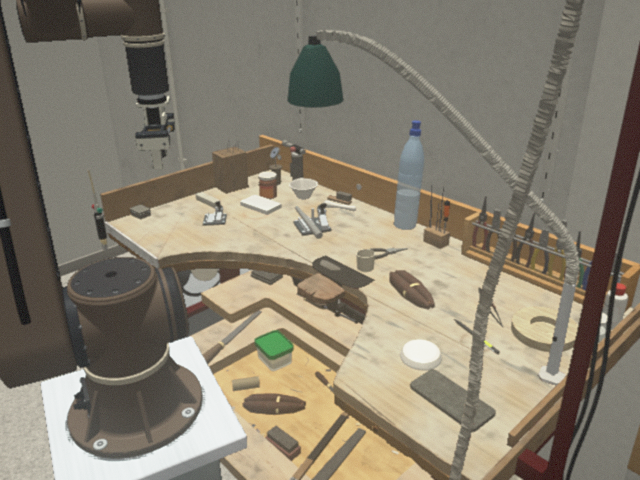

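View pics/top0.png

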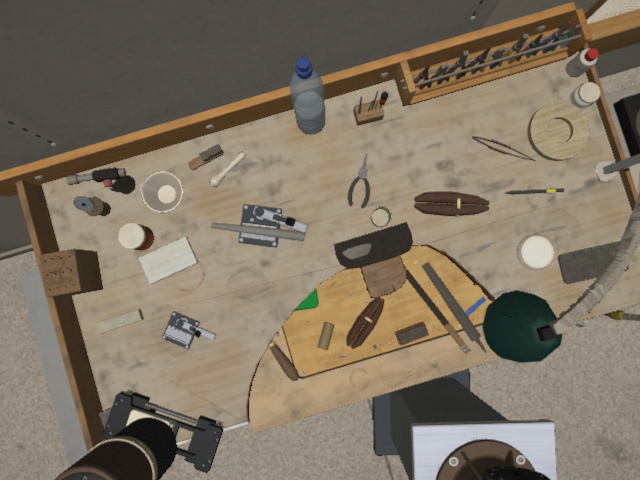

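The top view shows the larger fixture with the mandrel at about (262,226) and a smaller lookalike at (185,330). The cup is at (381,217), the pliers at (360,182) and the ring clamp at (452,203). I'll zoom in.

```bash
cat > h.py <<'E'
import numpy as np, cv2
from scipy.spatial.transform import Rotation as R
from plant import ctrl
def cam(n):
    p=ctrl.camera_params(n); f=240/np.tan(np.radians(p['fovy']/2))
    return p,f,R.from_euler('xyz',p['rotation'],degrees=True).as_matrix()
def ray(n,u,v):
    p,f,M=cam(n); return np.array(p['eye']), M@np.array([(u-p['cx'])/f,(v-p['cy'])/f,1])
def at(n,u,v,z):
    e,d=ray(n,u,v); return e+d*(z-e[2])/d[2]
def proj(n,X):
    p,f,M=cam(n); c=M.T@(np.asarray(X)-p['eye']); return np.array([p['cx']+f*c[0]/c[2],p['cy']+f*c[1]/c[2]])
def tri(u1,v1,u2,v2):
    a,d=ray('side',u1,v1);b,e=ray('top',u2,v2)
    s=np.linalg.lstsq(np.c_[d,-e],b-a,rcond=None)[0]
    P,Q=a+s[0]*d,b+s[1]*e; return (P+Q)/2,np.linalg.norm(P-Q)
E
python3 - <<'E'
import cv2
a=cv2.imread('pics/top0.png')[190:260,200:320]; cv2.imwrite('pics/t0z.png',cv2.resize(a,None,fx=6.6,fy=6.6,interpolation=cv2.INTER_CUBIC))
a=cv2.imread('pics/side0.png')[190:250,280:360]; cv2.imwrite('pics/s0z.png',cv2.resize(a,None,fx=10,fy=10,interpolation=cv2.INTER_CUBIC))
from h import *
print(proj('top',[.5,.35,0]),at('top',262,226,0),at('side',312,222,0.03),at('top',381,217,0.04))
E
```

```text
[323.3478564  271.53130139] [0.60875763 0.48836615 0.        ] [0.59907605 0.46990983 0.03      ] [0.61773726 0.21786532 0.04      ]
```

View pics/t0z.png

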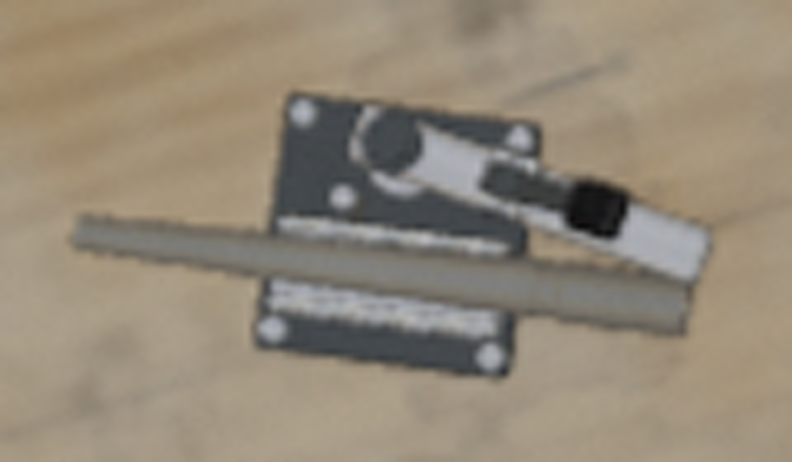

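View pics/s0z.png

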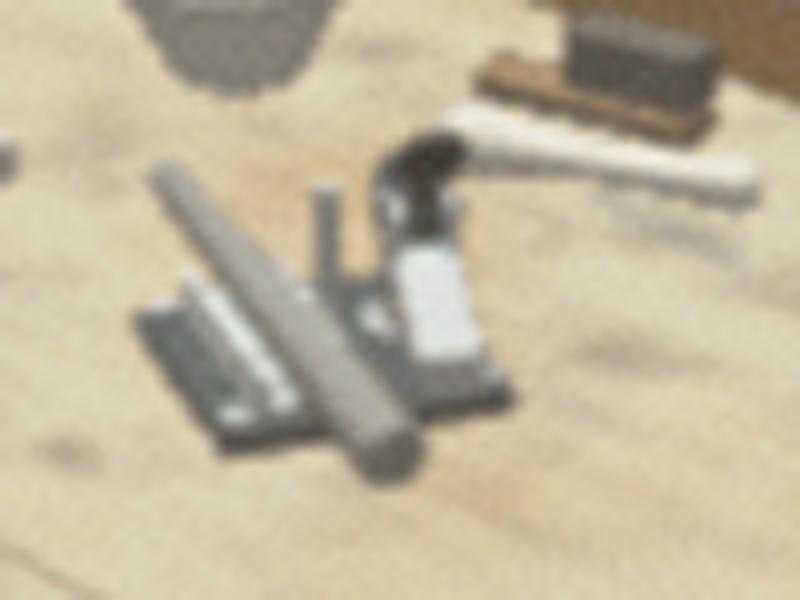

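```bash
python3 - <<'E'
from h import *
def px(x,y): return 200+(x+.5)/6.6-.5,190+(y+.5)/6.6-.5
def p(x,y,z): return at('top',*px(x,y),z)
c=[p(*q,.01) for q in((290,95),(540,125),(508,375),(258,345))]
for i in range(4): print('side',np.linalg.norm(c[i]-c[(i+1)%4]))
o=np.mean(c,axis=0); print('origin',o)
ey=(c[0]+c[3]-c[1]-c[2]); ex=(c[0]+c[1]-c[2]-c[3])
print('yaw',np.degrees(np.arctan2(ex[1],ex[0])),np.degrees(np.arctan2(-ey[0],ey[1])))
yaw=(np.arctan2(ex[1],ex[0])+np.arctan2(-ey[0],ey[1]))/2
Rz=R.from_euler('z',yaw).as_matrix(); 
for n,X in dict(pivot=p(390,142,.06),e1=p(712,232,.058),e2=p(692,280,.058),pad=p(598,208,.105),pin=p(343,197,.054),m1=p(78,232,.03),m2=p(688,305,.03)).items(): print(n,X.round(4),'fix',(Rz.T@(X-o)*1000).round(1))
E
```

```text
side 0.08766969493482088
side 0.08757783132797922
side 0.08733556020867261
side 0.0876857695246662
origin [0.60998211 0.49185333 0.01      ]
yaw -8.562104299179325 -8.511574793573217
pivot [0.6367 0.489  0.06  ] fix [26.9  1.2 50. ]
e1 [0.6036 0.3822 0.058 ] fix [  10.  -109.4   48. ]
e2 [0.5877 0.3893 0.058 ] fix [  -6.8 -104.7   48. ]
pad [0.6083 0.4177 0.105 ] fix [  9.4 -73.6  95. ]
pin [0.6193 0.5058 0.054 ] fix [ 7.2 15.2 44. ]
m1 [0.6123 0.5996 0.03  ] fix [-13.7 106.9  20. ]
m2 [0.5813 0.3917 0.03  ] fix [ -13.5 -103.3   20. ]
```

```bash
python3 - <<'E'
from h import *
def px(x,y): return 200+(x+.5)/6.6-.5,190+(y+.5)/6.6-.5
def sx(x,y): return 280+(x+.5)/10-.5,190+(y+.5)/10-.5
for n,t,s in [('pin',(343,197),(327,183)),('endR',(712,232),(470,350)),('endL',(692,280),(418,355)),('plL',(258,345),(228,445)),('plFR',(508,375),(228,445)),('plBR',(540,125),(512,395)),('plFL',(258,345),(140,315)),('mandR',(688,305),(385,430)),('mandL',(78,232),(165,170))]:
    X,d=tri(*sx(*s),*px(*t)); print(n,X.round(4),round(d,4))
for n,s,z in [('plFR',(228,440),.01),('plBR',(512,390),.01),('plFL',(138,315),.01),('pin',(327,183),.054)]: print(n,at('side',*sx(*s),z).round(4))
for n,s,z in [('plFR',(508,375),.01),('plBR',(540,125),.01),('plFL',(258,345),.01),('pin',(343,197),.054)]: print(n,at('top',*px(*s),z).round(4))
E
```

```text
pin [0.6191 0.5057 0.0558] 0.0002
endR [0.6018 0.3831 0.0585] 0.004
endL [0.5874 0.3895 0.0576] 0.0008
plL [ 0.5878  0.5427 -0.0387] 0.026
plFR [0.5603 0.4554 0.0075] 0.0
plBR [0.6462 0.4425 0.0078] 0.0019
plFL [0.5736 0.5415 0.009 ] 0.001
mandR [0.5795 0.3922 0.0355] 0.0031
mandL [0.6124 0.601  0.0239] 0.0012
plFR [0.5596 0.4538 0.01  ]
plBR [0.6447 0.4418 0.01  ]
plFL [0.5726 0.5397 0.01  ]
pin [0.6207 0.5093 0.054 ]
plFR [0.5602 0.4552 0.01  ]
plBR [0.6468 0.442  0.01  ]
plFL [0.5731 0.5416 0.01  ]
pin [0.6193 0.5058 0.054 ]
```

```bash
cat >> h.py <<'E'
PIV=np.array([.639,.488]); YAW=-8.5
def target(h,r,off,tip):
    """h strap heading deg; TCP at radius r, off behind the strap centre line"""
    a=np.radians(h); u=np.array([np.cos(a),np.sin(a)]); n=np.array([-u[1],u[0]])
    q=PIV+r*u+off*n
    return np.array([q[0],q[1],tip+.178]),h+90
def rel(P,yaw):
    o=ctrl.get_obs(); M=R.from_euler('xyz',o['orientation'],degrees=True)
    d=M.inv().apply(np.asarray(P)-o['tool_pos'])*100
    t=-((yaw-o['orientation'][2]+180)%360-180)
    return d.round(2),round(t,1)
E
python3 - <<'E'
from h import *
P,y=target(-113,.110,.046,.20); print(P,y,rel(P,y))
E
```

```text
[0.6383628  0.36877083 0.378     ] -23 (array([ 10.77, -47.11,   2.61]), np.float64(-87.3))
```

carry_out:
  linear:
    - [0.9,-3.9,0.2]
    - [1.8,-7.8,0.4]
    - [2.7,-11.7,0.6]
    - [3.6,-15.6,0.8]
    - [4.5,-19.5,1.0]
    - [5.4,-23.4,1.2]
    - [6.3,-27.3,1.4]
    - [7.2,-31.2,1.6]
    - [8.0,-35.1,1.8]
    - [8.9,-39,2.0]
    - [9.8,-43,2.2]
    - [10.8,-47.1,2.6]
  twist: [-7,-14,-21,-28,-35,-42,-49,-56,-63,-70,-77,-84]
  fingers: -1

```text
clock: 1.1
tool_pos: [0.6391, 0.3676, 0.378]
orientation: [179.9, -0.0, -25.9]
force: [-0.2, 1.4, 0.1]
opening: 0.0132
```

```bash
python3 - <<'E'
from h import *
o=ctrl.get_obs();print(o['clock'],o['tool_pos'],o['orientation'],o['joint_pos'],o['opening'],o['force'])
P,y=target(-113,.110,.046,.20); print(P,y,rel(P,y))
E
```

```text
1.1 [0.63905606 0.36762024 0.37795086] [ 1.79912344e+02 -1.50942792e-02 -2.59131590e+01] [ 4.50012582e+01  2.72482727e+01  7.59871797e+00  4.55584204e-02
 -7.04283529e+01  1.09070281e+02] 0.013167557666830556 [-0.20494256  1.35227549  0.08736526]
[0.6383628  0.36877083 0.378     ] -23 (array([-0.11, -0.07, -0.01]), np.float64(-2.9))
```

carry_out:
  linear:
    - [-0.1,-0.1,3.0]
    - [-0.1,-0.1,6.5]
    - [-0.1,-0.1,10]
    - [-0.1,-0.1,10]
    - [-0.1,-0.1,10]
  twist: [-2.9,-2.9,-2.9,-2.9,-2.9]

```text
clock: 1.52
tool_pos: [0.6382, 0.3684, 0.2758]
orientation: [179.6, 0.1, -23.0]
force: [1.0, 0.4, 0.5]
opening: 0.0003
```

```bash
python3 - <<'E'
from h import *
o=ctrl.get_obs();print(o['opening'],o['tool_pos'],o['orientation'][2])
a=ctrl.snapshot('side')[150:270,260:420]; b=ctrl.snapshot('top')[150:270,200:360]
cv2.imwrite('pics/a1.png',np.vstack([cv2.resize(x,(400,300),interpolation=cv2.INTER_CUBIC) for x in(a,b)]))
E
```

```text
0.0003024632226696178 [0.63819255 0.3683705  0.27578075] -23.01555315497009
```

View pics/a1.png

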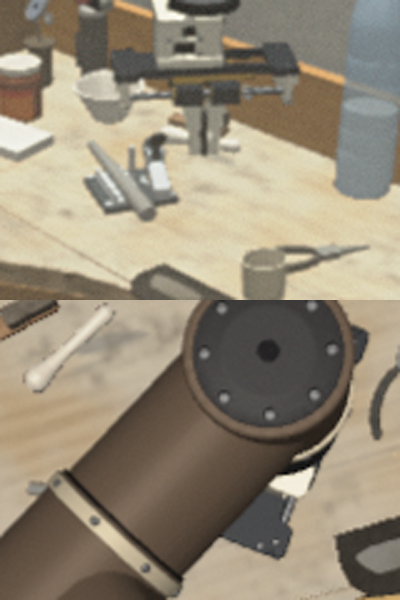

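The side view shows the shut fingertips at about (205,150), just right of and beyond the strap and clear of the lever. In the top view the arm hides the fixture. I'll lower to strap height.

carry_out:
  linear:
    - [0,0,2.5]
    - [0,0,4.9]
    - [0,0,4.9]
  twist: [0,0,0]

```text
clock: 1.87
tool_pos: [0.6384, 0.3695, 0.2297]
orientation: [179.9, -0.0, -23.0]
force: [-0.5, -1.0, -2.3]
opening: 0.0003
```

```bash
python3 - <<'E'
from h import *
o=ctrl.get_obs();print(o['tool_pos'],o['force'])
a=ctrl.snapshot('side')[170:250,280:390]
cv2.imwrite('pics/a2.png',cv2.resize(a,None,fx=6,fy=6,interpolation=cv2.INTER_CUBIC))
for h in (-113,-121,-129,-137,-145,-153,-161,-169,-177,-183):
    print(h,rel(*target(h,.110,.031,.049)))
E
```

```text
[0.638405   0.36954787 0.22971864] [-0.54075328 -0.96594695 -2.29223384]
-113 (array([-1.52,  0.11,  0.46]), np.float64(0.1))
-121 (array([-3.08,  0.43,  0.46]), np.float64(8.1))
-129 (array([-4.67,  0.53,  0.46]), np.float64(16.1))
-137 (array([-6.26,  0.41,  0.45]), np.float64(24.1))
-145 (array([-7.82,  0.07,  0.45]), np.float64(32.1))
-153 (array([-9.31, -0.48,  0.45]), np.float64(40.1))
-161 (array([-10.72,  -1.24,   0.45]), np.float64(48.1))
-169 (array([-12.  ,  -2.18,   0.44]), np.float64(56.1))
-177 (array([-13.14,  -3.3 ,   0.44]), np.float64(64.1))
-183 (array([-13.89,  -4.23,   0.44]), np.float64(70.1))
```

View pics/a2.png

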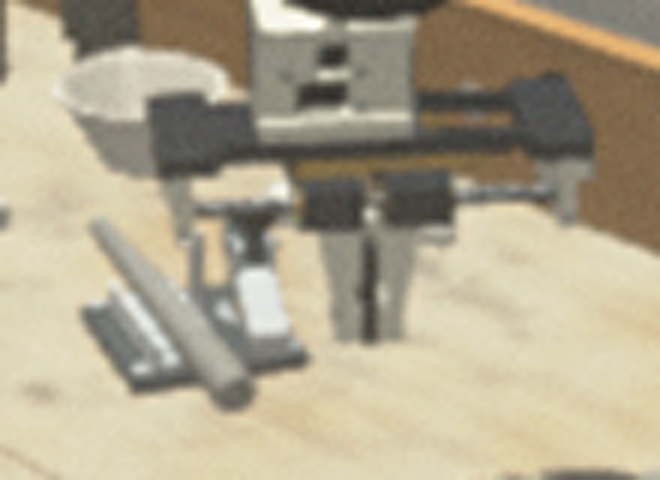

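```bash
python3 - <<'E'
from h import *
o=ctrl.get_obs();print(o['clock'],o['tool_pos'],o['orientation'],o['force'],o['moment'],o['qvel'])
ctrl.snapshot('side')
o=ctrl.get_obs();print(o['clock'],o['tool_pos'],o['orientation'],o['force'],o['moment'],o['qvel'])
E
```

```text
1.9167 [0.63894308 0.3697418  0.23163057] [ 1.79961690e+02 -8.57911195e-02 -2.29336337e+01] [-0.46155936  0.3204011   0.85740752] [-0.1122683  -0.05534426 -0.00037186] [ 0.0091629  -1.51637944  2.19400724  1.15954266 -1.2317029  -0.03405657]
1.9667 [0.63956472 0.37012569 0.23323837] [-1.79920603e+02 -1.72060949e-01 -2.29109424e+01] [1.45266557 0.76148868 0.3612549 ] [-0.03747601 -0.11923141  0.01904202] [-0.03727462 -1.1107297   1.22094142  0.59931956  0.07937147  0.03091032]
```

carry_out:
  linear:
    - [0,0,0.6]
    - [0,0,0.6]
    - [0,0,0.6]
    - [0,0,0.6]
  twist: [0,0,0,0]

```text
clock: 2.3
tool_pos: [0.6398, 0.3703, 0.2284]
orientation: [-179.8, -0.2, -22.9]
force: [-0.2, -0.3, 1.1]
opening: 0.0008
```

```bash
python3 - <<'E'
from h import *
o=ctrl.get_obs();print(o['clock'],o['tool_pos'],o['orientation'],o['force'],o['moment'],o['qvel'])
for h in (-113,-121,-129,-137,-145,-153,-161,-169,-177,-183):
    print(h,rel(*target(h,.110,.031,.049)))
E
```

```text
2.3 [0.639777   0.37034927 0.22844728] [-179.84376715   -0.21299854  -22.9029227 ] [-0.15733615 -0.30606327  1.05601191] [-0.13586905 -0.09486228  0.01329128] [-0.08427703  0.33617122 -0.28870194 -0.07269193  0.12712214 -0.09937121]
-113 (array([-1.57,  0.2 ,  0.14]), np.float64(0.1))
-121 (array([-3.13,  0.52,  0.13]), np.float64(8.1))
-129 (array([-4.72,  0.62,  0.13]), np.float64(16.1))
-137 (array([-6.31,  0.5 ,  0.12]), np.float64(24.1))
-145 (array([-7.87,  0.16,  0.12]), np.float64(32.1))
-153 (array([-9.36, -0.4 ,  0.11]), np.float64(40.1))
-161 (array([-10.77,  -1.15,   0.11]), np.float64(48.1))
-169 (array([-12.05,  -2.1 ,   0.11]), np.float64(56.1))
-177 (array([-13.19,  -3.21,   0.1 ]), np.float64(64.1))
-183 (array([-13.94,  -4.15,   0.1 ]), np.float64(70.1))
```

carry_out:
  linear:
    - [-0.8,0.1,0.1]
    - [-1.6,0.2,0.1]
    - [-2.35,0.4,0.1]
    - [-3.1,0.5,0.1]
    - [-3.9,0.6,0.1]
    - [-4.7,0.6,0.1]
    - [-5.5,0.6,0.1]
    - [-6.3,0.5,0.1]
    - [-7.1,0.35,0.1]
    - [-7.9,0.2,0.1]
    - [-7.9,0.2,0.1]
    - [-7.9,0.2,0.1]
  twist: [0,0,4,8,12,16,20,24,28,32,32,32]

```text
clock: 3.3
tool_pos: [0.5655, 0.3996, 0.2274]
orientation: [-179.8, -0.1, -54.7]
force: [1.2, -0.6, 0.2]
opening: 0.0003
```

```bash
python3 - <<'E'
from h import *
o=ctrl.get_obs();print(o['clock'],o['tool_pos'],o['orientation'],o['force'],o['moment'])
a=ctrl.snapshot('side')[170:250,280:390]
cv2.imwrite('pics/a3.png',cv2.resize(a,None,fx=6,fy=6,interpolation=cv2.INTER_CUBIC))
for h in (-145,-153,-161,-169,-177,-183):
    print(h,rel(*target(h,.110,.031,.049)))
E
```

```text
3.3 [0.56551375 0.39962252 0.22741512] [-1.79750064e+02 -9.42598561e-02 -5.47158145e+01] [ 1.15864165 -0.64376684  0.24744919] [-0.06761763 -0.078308    0.01484455]
-145 (array([ 0.04, -0.07,  0.04]), np.float64(0.3))
-153 (array([-1.53,  0.24,  0.03]), np.float64(8.3))
-161 (array([-3.12,  0.34,  0.03]), np.float64(16.3))
-169 (array([-4.71,  0.21,  0.03]), np.float64(24.3))
-177 (array([-6.26, -0.13,  0.03]), np.float64(32.3))
-183 (array([-7.39, -0.53,  0.03]), np.float64(38.3))
```

View pics/a3.png

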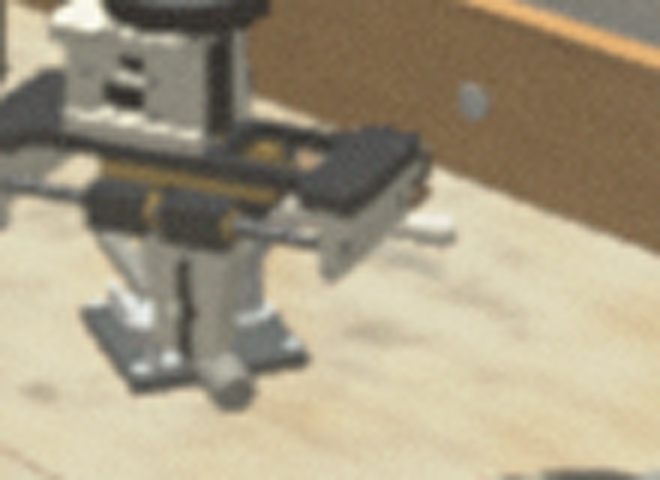

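The shut fingers are at about (190,280) in the crop, and the bright strap end shows to their left near (130,305). The strap is moving with the fingers and the mandrel end at (235,385) hasn't moved. I'll continue.

carry_out:
  linear:
    - [-0.8,0.1,0]
    - [-1.5,0.2,0]
    - [-2.3,0.3,0]
    - [-3.1,0.35,0]
    - [-3.9,0.3,0]
    - [-4.7,0.2,0]
    - [-5.5,0.1,0]
    - [-6.25,-0.1,0]
    - [-7.0,-0.35,0]
    - [-7.4,-0.5,0]
    - [-7.4,-0.5,0]
    - [-7.4,-0.5,0]
  twist: [4,8,12,16,20,24,28,32,36,38,38,38]

```text
clock: 4.35
tool_pos: [0.5273, 0.4626, 0.2271]
orientation: [-179.8, 0.1, -92.6]
force: [-0.1, -0.4, -0.5]
opening: 0.0005
```

```bash
python3 - <<'E'
from h import *
o=ctrl.get_obs();print(o['clock'],o['tool_pos'],o['orientation'],o['force'],o['moment'])
a=ctrl.snapshot('side')[170:250,280:390]
b=ctrl.snapshot('top')
cv2.imwrite('pics/a4.png',cv2.resize(a,None,fx=6,fy=6,interpolation=cv2.INTER_CUBIC))
for h,f in ((-183,31),(-188.5,31),(-188.5,28),(-188.5,25)):
    print(h,f,rel(*target(h,.110,f/1000,.049)))
E
```

```text
4.35 [0.52731444 0.46257893 0.22708217] [-1.79751916e+02  7.35635604e-02 -9.25798712e+01] [-0.13933956 -0.40995534 -0.54032054] [-0.11197996 -0.00026774  0.03403697]
-183 31 (array([-0.05, -0.01,  0.02]), np.float64(0.4))
-188.5 31 (array([-1.12,  0.23,  0.02]), np.float64(5.9))
-188.5 28 (array([-1.42,  0.2 ,  0.02]), np.float64(5.9))
-188.5 25 (array([-1.72,  0.17,  0.02]), np.float64(5.9))
```

View pics/a4.png

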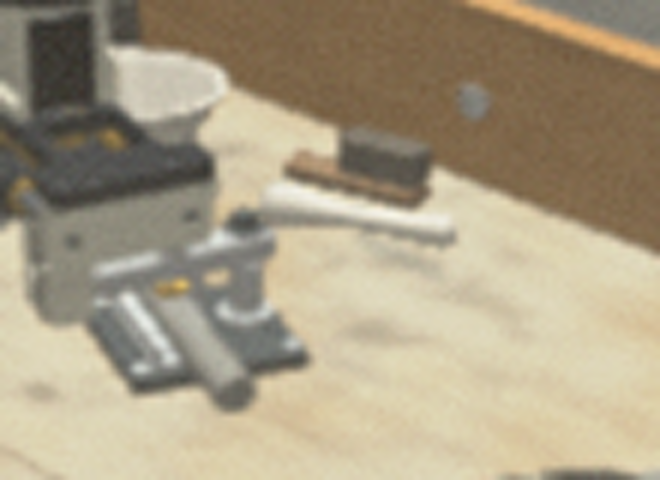

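The strap now runs from the pivot at (245,270) to (95,275), above the mandrel and nearly square, with the brass shoe at (172,287). I'll push on gently and watch the force.

carry_out:
  linear:
    - [-0.4,0.1,0]
    - [-0.8,0.15,0]
    - [-1.1,0.2,0]
    - [-1.1,0.2,0]
    - [-1.1,0.2,0]
  twist: [2,4,6,6,6]

```text
clock: 4.87
tool_pos: [0.526, 0.4731, 0.2271]
orientation: [-179.8, 0.1, -98.5]
force: [0.6, -0.2, -0.3]
opening: 0.0004
```

carry_out:
  linear:
    - [-0.2,0,0]
    - [-0.4,0,0]
    - [-0.4,0,0]
    - [-0.4,0,0]
  twist: [0,0,0,0]

```text
clock: 5.2
tool_pos: [0.5266, 0.4771, 0.2271]
orientation: [-179.8, 0.1, -98.5]
force: [-0.5, -0.3, -0.4]
opening: 0.0001
```

```bash
python3 - <<'E'
from h import *
o=ctrl.get_obs();print(o['clock'],o['tool_pos'],o['orientation'],o['force'],o['moment'])
for h,f in ((-183,31),(-188.5,31),(-188.5,28),(-188.5,25)):
    print(h,f,rel(*target(h,.110,f/1000,.049)))
E
```

```text
5.2 [0.52664369 0.47708779 0.22706191] [-1.79765977e+02  9.80106095e-02 -9.85077403e+01] [-0.51884553 -0.2965008  -0.35812842] [-0.29211085  0.20136448  0.03417182]
-183 31 (array([ 1.4 , -0.3 ,  0.01]), np.float64(-5.5))
-188.5 31 (array([0.36, 0.05, 0.01]), np.float64(-0.0))
-188.5 28 (array([0.06, 0.05, 0.01]), np.float64(-0.0))
-188.5 25 (array([-0.24,  0.05,  0.01]), np.float64(-0.0))
```

carry_out:
  linear:
    - [-0.15,0,0]
    - [-0.3,0,0]
    - [-0.3,0,0]
  twist: [0,0,0]

```text
clock: 5.45
tool_pos: [0.527, 0.4795, 0.2269]
orientation: [-179.8, -0.0, -98.5]
force: [-1.5, -3.7, 2.0]
opening: 0.0004
```

carry_out:
  linear:
    - [-0.15,0,0]
    - [-0.3,0,0]
    - [-0.3,0,0]
  twist: [0,0,0]

```text
clock: 5.7
tool_pos: [0.5273, 0.4805, 0.2269]
orientation: [-179.9, -0.3, -98.5]
force: [-1.8, -10.5, 5.2]
opening: 0.0003
```

```bash
python3 - <<'E'
from h import *
a=ctrl.snapshot('side')[170:250,280:390]
cv2.imwrite('pics/a5.png',cv2.resize(a,None,fx=6,fy=6,interpolation=cv2.INTER_CUBIC))
a=ctrl.snapshot('top')[170:290,180:340]
cv2.imwrite('pics/a5t.png',cv2.resize(a,None,fx=4,fy=4,interpolation=cv2.INTER_CUBIC))
E
```

```text
(no output)
```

View pics/a5.png

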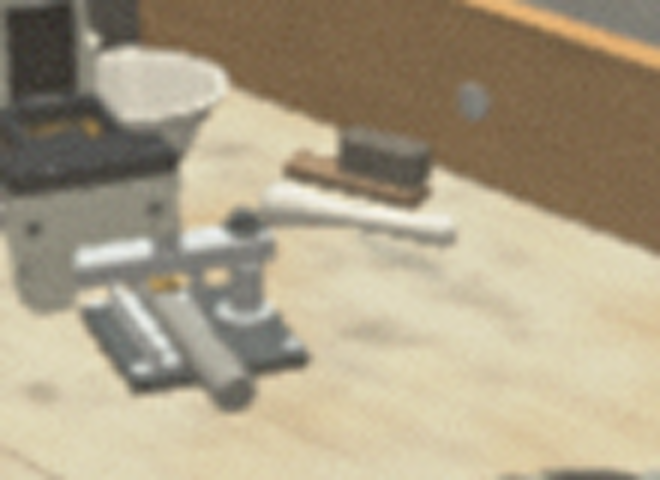

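View pics/a5t.png

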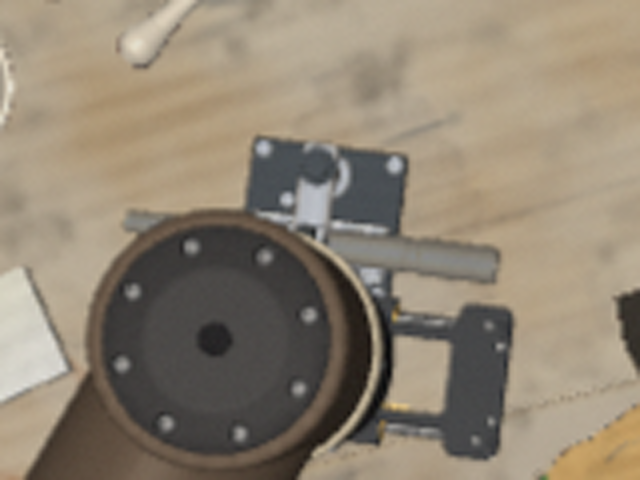

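```bash
python3 - <<'E'
from h import *
a=np.radians(171.5);u=np.array([np.cos(a),np.sin(a)])
for n,r,z in (('piv',0,.06),('cam',.042,.068),('levend',.076,.115),('strapend',.112,.058)):
    X=[*(PIV+r*u),z]; print(n,(proj('side',X)-[280,170])*6,(proj('top',X)-[180,170])*4)
E
```

```text
piv [247.1210704  223.87414426] [316.39387175 160.24367819]
cam [164.06953551 221.86067934] [305.19522922 234.44154557]
levend [ 92.87927864 141.50024154] [287.13837411 291.26643246]
strapend [ 24.11236625 263.35740841] [291.18286056 361.91671259]
```

The measured stop force is about 10 N along -y. The strap runs square from the pivot knob at (318,165) in the top crop, so I'll back off and rise.

carry_out:
  linear:
    - [0.6,0,0]
    - [1.5,0,0]
    - [2.0,0,0]
    - [2,0,-4]
    - [2,0,-8]
    - [0,-4,-12]
    - [0,-8,-14]
    - [0,-11,-14]
    - [0,-14,-14]
    - [0,-14,-14]
  twist: [0,0,0,0,0,0,0,0,0,0]

```text
clock: 6.63
tool_pos: [0.6709, 0.4582, 0.3669]
orientation: [-179.7, -0.2, -98.8]
force: [-2.8, -1.0, -1.8]
opening: 0.0005
```

```bash
python3 - <<'E'
from h import *
o=ctrl.get_obs();print(o['tool_pos'],o['orientation'],o['force'])
a=ctrl.snapshot('side');cv2.imwrite('pics/a6f.png',a)
a=a[170:250,280:390]
cv2.imwrite('pics/a6.png',cv2.resize(a,None,fx=6,fy=6,interpolation=cv2.INTER_CUBIC))
a=ctrl.snapshot('top')[170:290,180:340]
cv2.imwrite('pics/a6t.png',cv2.resize(a,None,fx=4,fy=4,interpolation=cv2.INTER_CUBIC))
E
```

```text
[0.67094344 0.45820447 0.36691249] [-179.74859341   -0.22984538  -98.75438151] [-2.76941158 -1.01146178 -1.82184288]
```

View pics/a6.png

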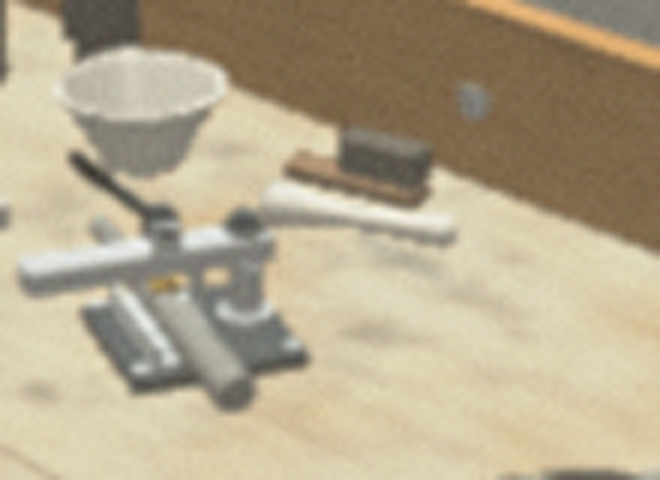

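View pics/a6t.png

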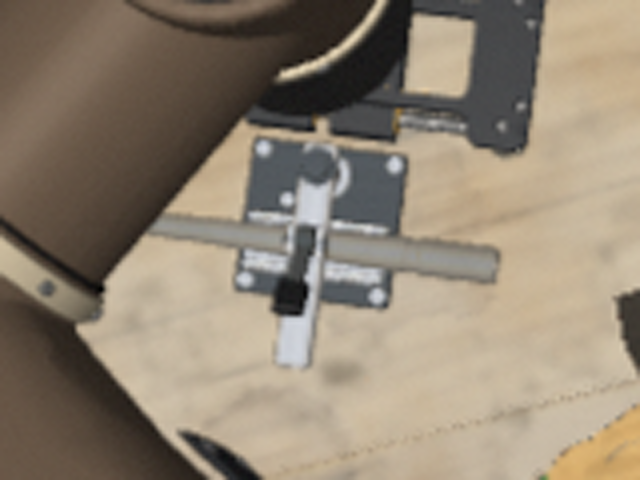

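The strap is square across the mandrel, with its end at top crop (292,366), and the lever is still up with its pad at (290,295). Both match the predicted positions. The mandrel hasn't moved. Next I'll go above the pad.

```bash
python3 - <<'E'
from h import *
print(rel(*target(-188.5,.083,0,.145)))
E
```

```text
(array([-2.4 , 11.51,  4.26]), np.float64(-0.2))
```

carry_out:
  linear:
    - [-0.8,3,0]
    - [-1.6,6,0]
    - [-2.4,9,0]
    - [-2.4,11.5,0]
    - [-2.4,11.5,2]
    - [-2.4,11.5,4.2]
    - [-2.4,11.5,4.2]
    - [-2.4,11.5,4.2]
  twist: [0,0,0,0,0,0,0,0]

```text
clock: 7.4
tool_pos: [0.5559, 0.5003, 0.3229]
orientation: [-180.0, -0.4, -98.6]
force: [1.3, 0.5, 1.2]
opening: 0.0011
```

```bash
python3 - <<'E'
from h import *
o=ctrl.get_obs();print(o['tool_pos'],o['orientation'],o['force'])
print(rel(*target(-188.5,.083,0,.072)))
a=ctrl.snapshot('side')[150:250,270:390]
cv2.imwrite('pics/a7.png',cv2.resize(a,None,fx=6,fy=6,interpolation=cv2.INTER_CUBIC))
E
```

```text
[0.55587243 0.50030604 0.32292762] [-179.9607225    -0.41183048  -98.60994051] [1.31610015 0.458474   1.16301992]
(array([-0.06, -0.1 ,  7.29]), np.float64(-0.1))
```

View pics/a7.png

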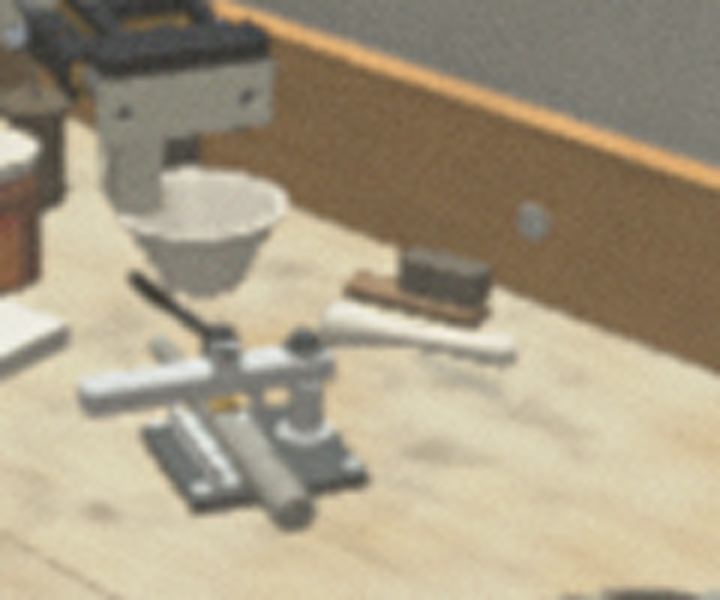

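The fingertips (135,210) are directly over the lever end (135,275), so I'll press straight down.

carry_out:
  linear:
    - [0,-0.1,1]
    - [0,-0.1,2]
    - [0,-0.1,2.7]
    - [0,-0.1,3.4]
    - [0,-0.1,4.1]
    - [0,-0.1,4.8]
    - [0,-0.1,5.5]
    - [0,-0.1,6.2]
    - [0,-0.1,6.7]
    - [0,-0.1,6.7]
    - [0,-0.1,6.7]
  twist: [0,0,0,0,0,0,0,0,0,0,0]

```text
clock: 8.37
tool_pos: [0.5578, 0.4998, 0.2565]
orientation: [-179.9, -0.4, -98.6]
force: [0.1, 0.3, 0.1]
opening: 0.0005
```

```bash
python3 - <<'E'
from h import *
o=ctrl.get_obs();print(o['tool_pos'],o['orientation'],o['force'])
print(rel(*target(-188.5,.083,0,.072)))
a=ctrl.snapshot('side')[150:250,270:390]
cv2.imwrite('pics/a8.png',cv2.resize(a,None,fx=6,fy=6,interpolation=cv2.INTER_CUBIC))
E
```

```text
[0.55775115 0.4997952  0.25654415] [-179.9027825    -0.36961329  -98.63709962] [0.12495548 0.29605365 0.10239355]
(array([-0.04,  0.09,  0.65]), np.float64(-0.1))
```

View pics/a8.png

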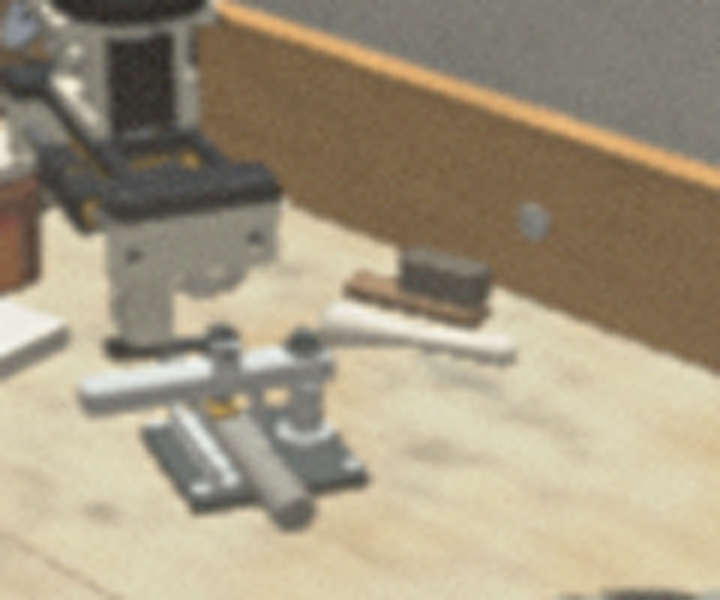

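The lever is nearly level, with its pad at about (125,348) under the fingers. I'll take the last few mm in small steps and watch the force.

carry_out:
  linear:
    - [0,0.1,0.3]
    - [0,0.1,0.6]
    - [0,0.1,0.6]
    - [0,0.1,0.6]
  twist: [0,0,0,0]

```text
clock: 8.75
tool_pos: [0.5568, 0.4999, 0.2507]
orientation: [-179.9, -0.4, -98.6]
force: [-0.1, -0.8, -1.2]
opening: 0.0007
```

carry_out:
  linear:
    - [0,0,0.2]
    - [0,0,0.3]
    - [0,0,0.3]
    - [0,0,0.3]
  twist: [0,0,0,0]

```text
clock: 9.08
tool_pos: [0.5566, 0.4999, 0.25]
orientation: [-179.8, -0.3, -98.6]
force: [-5.2, -2.2, 12.6]
opening: 0.0004
```

The stop is felt: fingertips at 72 mm and 12.6 N, as specified. I'll lift straight off.

carry_out:
  linear:
    - [0,0,0.3]
    - [0,0,0.3]
    - [0,0,-1]
    - [0,0,-4]
    - [0,0,-8]
    - [0,-4,-12]
    - [0,-8,-14]
    - [0,-12,-14]
    - [0,-15,-14]
    - [0,-15,-14]
  twist: [0,0,0,0,0,0,0,0,0,0]

```text
clock: 9.92
tool_pos: [0.7105, 0.4753, 0.3892]
orientation: [-179.8, -0.4, -98.9]
force: [-1.7, -0.9, -3.0]
opening: 0.0005
```

```bash
python3 - <<'E'
from h import *
o=ctrl.get_obs();print(o['clock'],o['tool_pos'],o['force'])
s=ctrl.snapshot('side')
cv2.imwrite('pics/a9.png',cv2.resize(s[170:250,280:390],None,fx=6,fy=6,interpolation=cv2.INTER_CUBIC))
t=ctrl.snapshot('top')
cv2.imwrite('pics/a9t.png',cv2.resize(t[140:290,180:380],None,fx=4,fy=4,interpolation=cv2.INTER_CUBIC))
s0=cv2.imread('pics/side0.png')
d=cv2.absdiff(s,s0).max(2)
print('side change near cup/pliers/clamp', (d[235:310,352:440]>50).sum())
E
```

```text
9.9167 [0.71047684 0.47529118 0.38919057] [-1.69419001 -0.93394462 -3.0178225 ]
side change near cup/pliers/clamp 0
```

View pics/a9.png

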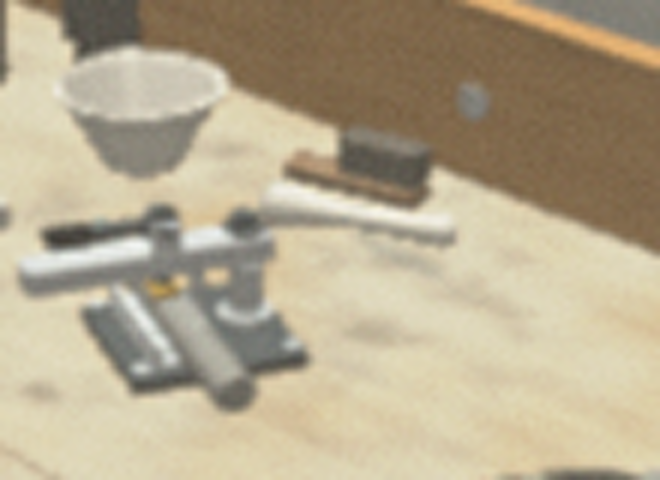

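View pics/a9t.png

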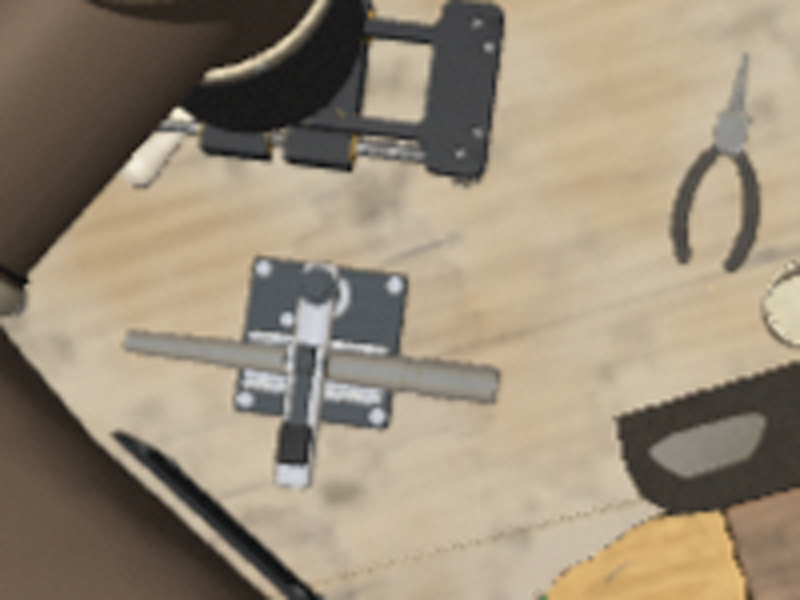

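```bash
python3 - <<'E'
from h import *
a=np.radians(171.5);u=np.array([np.cos(a),np.sin(a)])
for z in(.068,.072,.076): print(z,(proj('side',[*(PIV+.1*u),z])-[280,170])*6)
X=[*(PIV+.088*u),.072];print((proj('top',X)-[180,140])*4)
print('closing');ctrl.close_job()
E
```

```text
0.068 [ 47.63324945 240.30202568]
0.072 [ 47.30935832 232.60939154]
0.076 [ 46.9847828  224.90050271]
[293.73815979 437.4893205 ]
closing
the job is handed in; nothing more can be done
```

The mandrel is clamped and the job is handed in, at about 10 s of the 43 s allowed; no verdict was reported.

- **Strap:** I swung it round with the shut fingers until it met its stop, where I measured about 10 N of push-back. With the arm out of the way it lay square across the mandrel, and the lever was still up.
- **Lever:** I then pressed straight down on the thumb pad until it stopped, with the fingertips at 72 mm and 12.6 N of resistance.
- **Last pictures:** They show the strap across and the lever level. The pad's end is within a few pixels of where the 72 mm height predicts. The shoe appears to rest on the mandrel.
- **Mandrel and bystanders:** The mandrel shows no visible movement. The area around the cup, pliers and ring clamp is unchanged in the side view. The arm finished clear of everything.

**Not checked or slightly off:**
- I could not measure the shoe's force on the mandrel directly.
- My pivot position measured from the image was about 5 mm off the one from the plate corners. I used a point between them, and the later checks agreed with it.

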